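Clamp the tile coaster in its nest with the toggle clamp

TASK

Push the ceramic coaster that lies on the plywood board along the board, between the two guides, until it is fully home against the stop; then flip the toggle clamp's ball-ended lever over past centre so that it snaps to its other side and the clamp's foot holds the coaster down. Nothing is to be picked up, only pushed with the fingertips: do not lift or tip the coaster, do not press on the clamp's arm, and leave everything else on the cart where it stands.

Things in the scene. Friction and masses are not known exactly. Their poses are not given: they have to be found in the camera images.
- board: fixed plywood clamping board, 420 x 240 x 12 mm; origin at the centre of its underside; +x (long side) is the direction in which the coaster is pushed home, z up. A toggle clamp stands behind the stop at its +x end, axle along y at x = 115 mm, 55 mm above the underside. Spool, jar and driver are on its strip y = 60 to 115 mm
- home (a point): where the centre of the coaster's underside is when fully home: board x = 20, y = -30, z = 12 mm (board top); axes as the board's. Guides 8 mm high, 106 mm apart inside, run along this line from board x = -30 to 70 mm, flared to about 140 mm apart at x = -80; the stop's face is at x = 70, 12 mm high
- coaster: loose square glazed tile coaster, plain pale ceramic, 100 x 100 x 10 mm, about 0.2 kg, lying flat on the board in front of the guides' flared mouth, 125 to 155 mm short of home, slightly turned; origin at the centre of its underside, x and y along its edges (its x roughly along the board's x), z up
- clamp_lever (a joint): clamp lever, rad: 0 = open, leaning 0.6 rad from upright away from the coaster (board +x); 0.6 = upright, dead centre; 1.2 = shut, leaning 0.6 rad towards the coaster (board -x). An over-centre spring (4 to 5 N at the ball) holds it at either end: let go before centre it springs back, past centre it snaps over. It drives the arm: raised at 0, level at 1.2
- lever_ball (a point): centre of the black ball (26 mm diameter) at the end of the lever, a 12 mm round steel bar, 85 mm from the axle; swings in the upright plane y = +20 mm of the board; 125 mm above the cart at either end of its swing, 140 mm at centre
- lever_axle (a point): point on the clamp's axle about which the lever turns (board x = 115, y = 20, z = 55 mm), axis along the board's y
- clamp_arm: the clamp's steel arm, 78 mm long, 12 mm square, swinging in the plane y = -30 mm of the board, 50 mm beside the lever; origin on its axle (board x = 115, y = -30, z = 55 mm). Open, it points up to about 120 mm above the cart. Moved by the lever, not to be pressed by the robot
- clamp_pad: the clamp's foot: a spring-loaded spindle with a 16 mm rubber foot under the end of the arm; with the clamp shut on the coaster it presses on it from above with about 3 N, at board x = 45, y = -30 mm. Origin at the spindle's top, in the arm's end
- spool: bystander: yellow thread spool, 48 mm diameter, 40 mm tall, standing on the board beside a guide; origin at the centre of its underside
- jar: bystander: clear bead jar, 38 mm diameter, 50 mm tall, standing on the board; origin at the centre of its underside
- driver: bystander: small screwdriver-like driver, 130 mm long, about 25 mm thick, lying on the board along its far long edge beside the clamp
- tin: bystander: small round metal tin, 48 mm diameter, 35 mm tall, on the cart just beside the board (board y = 150 to 160 mm); origin at the centre of its underside
There are look-alikes about, which are no part of the job. Leave any black or blue look-alike of the coaster alone.

How it is judged:
By the outcome, as a careful person would: the job done as asked, in the order asked, and still so for the second after the job is handed in, with the robot touching nothing.
It also fails if it takes over 50 s, if anything falls off the work surface, if the arm or the gripper's body presses on something with over 40 N, if the wrist force passes 120 N, or if a joint passes its speed limit or range.

ROBOT

A 7-joint arm with a two-finger parallel gripper is mounted at the origin on the work surface. World frame = base frame: x ahead of the robot, y to its left, z up, the work surface at z = 0. Lengths are in m, angles in rad, forces in N, time in s.
With the tool pointing down it reaches from about 0.425 to 0.875 m from the base axis. Payload 4.7 kg.
Tool frame: the origin (TCP) lies midway between the tips of the shut fingers; the grasp point (between the pads) lies 19 mm behind it; z points along the fingers, y is the direction in which the jaws open and shut (so a half turn about z gives the same grasp; the last joint's range is limited). The gripper opens to 87 mm and grips with 3 to 60 N. Pads are 19 mm wide; open, the fingers measure 117 mm over their backs; the gripper's body (75 mm by 190 mm) begins 51 mm behind the grasp point.
Start: joints at [1.247, 0.321, -0.07, 1.45, 0.023, 1.371, -0.057], TCP at [0.215, -0.613, 0.223] pointing down, gripper open.
Joint ranges: [-2.86, 2.86], [-0.3, 2.09], [-1.38, 1.24], [0.06, 2.45], [-1.56, 4.7], [0.09, 2.05], [-2.69, 2.69]. Speed limits (rad/s): [2.57, 2.57, 3.14, 3.14, 3.14, 3.14, 3.14].

INTERFACE

Orientations are given as a rotation vector (axis times angle).
In Python, from bench import get_state, eyes, job gives the robot as it stands. The module is installed in compiled form; this text tells all that it offers.
- The arm moves only by the shell command python3 -m jog 'ROWS' [FORCE]. ROWS is JSON, a list that holds one entry, the list of rows, each a list of 5 numbers: the opening, from 0 (shut) to 1 (fully open), then the shift along the tool's x, y, z in units of 40 mm (1.0 is 40 mm), then the turn about the tool's z in units of 5 degrees (1.0 is 5 degrees). In form: [[[jaw, dx, dy, dz, turn], ...]]. A call has 1 to 10 rows; each row shifts and turns the commanded pose from where the row before left it, along the tool's axes as they then stand; what a row does not reach is not made up. A row lasts 1/8 s, in which the tool goes at most 62.5 mm and 10.7 degrees, less where a joint would pass 70% of its speed; a pose out of reach is approached as far as the arm can. A call is refused whole if a number of a shift passes 1 or a number of a turn 1, either way. A call with a gripper value outside its range is refused whole. The fingers move at their own pace and stop on an object; FORCE is the grip in N (left out, the last holds). Time passes only in rows, so rows that do not move let the fingers close. It gives the time, the measured TCP pose, the force and the opening at its end, in the units of the state.
- get_state(): the state, without advancing time (a new reading comes with each control period).
- eyes.get_image(name): name is "side" or "top" or "wrist"; returns (picture, depth): 420x560x3 uint8, red, green, blue; 420x560 float32, m along the optical axis (not along the pixel's ray), 0 where there is no reading.
- eyes.camera_params(name): a dict with "camera_matrix" (3x3 intrinsics, pixels), "k1" (the pictures are not rectified: a ray, as slopes to the right and down, at radius r is drawn at 1 + k1 r^2 times it, then the intrinsics apply), "pose" (4x4, takes a point from camera to world coordinates); the wrist camera has in their place "mount" (4x4, takes a point from camera to tool coordinates, whose origin is the TCP and whose axes are the flange's). Camera axes: x right, y down, z forward; pixel columns grow to the right and rows downward; lengths in m; the calibration is good to about 2 mm. A picture is of the moment at which its call begins: read the wrist's pose just before it. camera_params takes no time and is no camera call.
- job.close_job(): hands the job in, once; it reports no verdict.
The state is a dict: "time": time; "joint_positions": joint angles; "qd": joint speeds; "joint_torque": joint torques, N m; "position": TCP position; "tool_rot": TCP orientation; "ft_force": force on the tool from outside, world axes, zero at the start; "torque": the same for the moment, N m; "grip_width": opening from 0.0 (shut) to 1.0 (fully open).
Only numpy, scipy, OpenCV 4.12 (cv2) and the standard library are available. Lean on these libraries where they do the work, as an engineer would, in place of code of your own. Each camera call takes 0.05 s, during which the arm holds its last target. There are 200 camera calls.

## Working session

There is one attempt and no reset: what is moved stays moved. The work goes in short steps, Python scripts to look and compute and a shell command to move; the robot and the scene stay as the last step left them, time stands still between calls to the robot, and variables do not carry over. Pictures are saved under pics/ and viewed, about 8 in all and at most 12, crops included, and the job is handed in when it is done.

```bash
mkdir -p pics; cat > h.py <<'E'
import numpy as np, cv2
from scipy.spatial.transform import Rotation as R
from bench import get_state, eyes, job
def grab(name):
    s=get_state(); im,d=eyes.get_image(name); p=eyes.camera_params(name)
    if 'pose' in p: T=np.array(p['pose'])
    else:
        W=np.eye(4); W[:3,:3]=R.from_rotvec(s['tool_rot']).as_matrix(); W[:3,3]=s['position']; T=W@np.array(p['mount'])
    np.savez('last_'+name,im=im,d=d,T=T,K=np.array(p['camera_matrix']),k1=p['k1'])
    return im,d
def ld(name): return np.load('last_'+name+'.npz')
def ray(g,u,v):
    K=g['K']; a=np.array([(u-K[0,2])/K[0,0],(v-K[1,2])/K[1,1]]); b=a.copy()
    for _ in range(20): b=a/(1+g['k1']*(b@b))
    return g['T'][:3,:3]@np.array([b[0],b[1],1.])
def at_z(g,u,v,z):
    r=ray(g,u,v);o=g['T'][:3,3]; return o+r*(z-o[2])/r[2]
def dep(g,u,v):
    d=g['d'][int(v)-1:int(v)+2,int(u)-1:int(u)+2]; d=d[d>0]
    return g['T'][:3,3]+ray(g,u,v)*np.median(d) if d.size else None
def proj(g,P):
    c=np.linalg.inv(g['T'])@np.append(P,1); b=c[:2]/c[2]; b=b*(1+g['k1']*(b@b)); return g['K'][0,0]*b[0]+g['K'][0,2],g['K'][1,1]*b[1]+g['K'][1,2]
E
python3 - <<'E'
from h import *
for n in('top','side'):
    im,d=grab(n); cv2.imwrite(f'pics/{n}0.png',cv2.resize(im[:,:,::-1],(784,588))); g=ld(n); print(n,g['T'].round(3).tolist())
s=get_state();print(s['time'],s['position'],s['tool_rot'],R.from_rotvec(s['tool_rot']).as_matrix().round(3))
E
```

```text
top [[0.01, -0.991, 0.131, 0.403], [-1.0, -0.011, -0.007, 0.045], [0.008, -0.131, -0.991, 1.163], [0.0, 0.0, 0.0, 1.0]]
side [[-0.988, -0.112, 0.107, 0.414], [-0.154, 0.662, -0.734, 0.838], [0.012, -0.741, -0.671, 0.816], [0.0, 0.0, 0.0, 1.0]]
0.1 [ 0.21519424 -0.61281661  0.22157179] [-3.09522776e+00 -5.27834091e-01  6.04774764e-04] [[ 0.943  0.331 -0.001]
 [ 0.331 -0.943  0.002]
 [-0.    -0.002 -1.   ]]
```

View pics/top0.png

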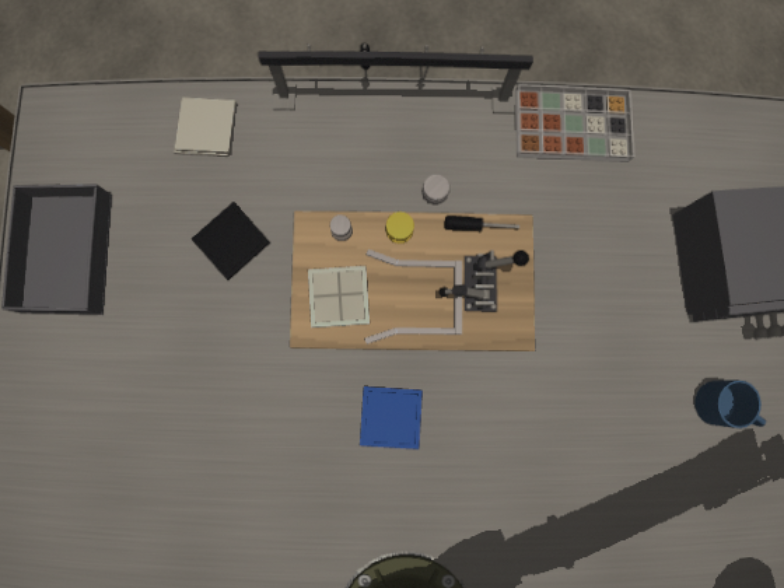

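View pics/side0.png

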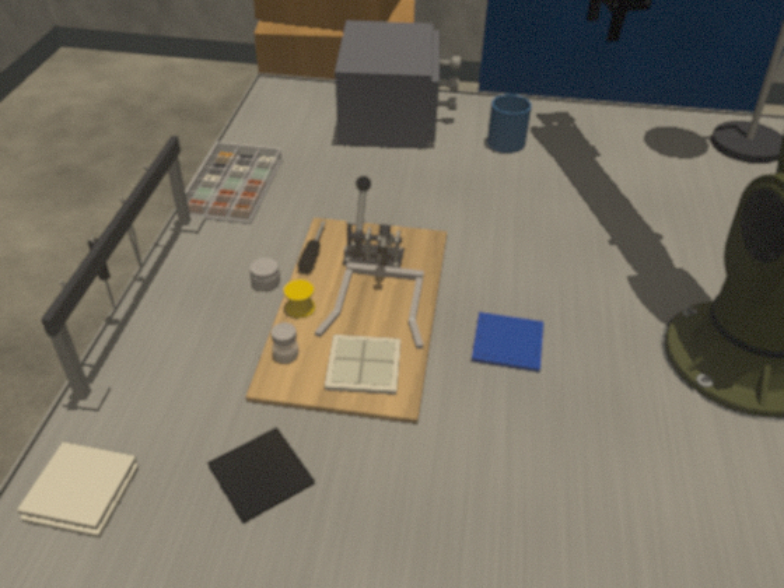

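The board's corners in the top view (784 px scale) are about (293,211), (535,212), (536,350) and (290,349). The coaster's corners are (308,268), (366,266), (369,324) and (312,327), and the lever ball is at (521,258). Board +x points to world −y.

```bash
python3 - <<'E'
from h import *
g=ld('top')
B=np.array([at_z(g,u/1.4,v/1.4,.012) for u,v in[(293,211),(535,212),(536,350),(290,349)]])
C=np.array([at_z(g,u/1.4,v/1.4,.022) for u,v in[(308,268),(366,266),(369,324),(312,327)]])
print(B.round(3),C.round(3)); print([np.linalg.norm(B[i]-B[i-1]).round(3) for i in range(4)],[np.linalg.norm(C[i]-C[i-1]).round(3) for i in range(4)])
bc=B.mean(0); ex=(B[1]+B[2]-B[0]-B[3])[:2]; ex/=np.linalg.norm(ex); ey=np.array([-ex[1],ex[0]])
print('board',bc,'ex',ex,np.degrees(np.arctan2(ex[1],ex[0])))
tb=lambda P:np.array([(P[:2]-bc[:2])@ex,(P[:2]-bc[:2])@ey]).round(4)
print('coaster in board',tb(C.mean(0)),[tb(c) for c in C])
print('stop corners',[tb(at_z(g,u/1.4,v/1.4,.024)) for u,v in[(456,262),(456,333)]])
print('ball',at_z(g,521/1.4,258/1.4,.125),tb(at_z(g,521/1.4,258/1.4,.125)),dep(g,521/1.4,258/1.4))
for n,p in dict(home=(.02,-.03),ball=(.115+.048,.02),ballshut=(.067,.02),arm=(.115,-.03)).items(): print(n,bc[:2]+ex*p[0]+ey*p[1])
E
```

```text
[[ 0.695  0.203  0.012]
 [ 0.699 -0.222  0.012]
 [ 0.456 -0.219  0.012]
 [ 0.454  0.202  0.012]] [[0.592 0.173 0.022]
 [0.597 0.074 0.022]
 [0.498 0.067 0.022]
 [0.491 0.164 0.022]]
[np.float64(0.241), np.float64(0.425), np.float64(0.243), np.float64(0.42)] [np.float64(0.101), np.float64(0.099), np.float64(0.099), np.float64(0.097)]
board [ 0.57610649 -0.00891704  0.012     ] ex [ 0.00749562 -0.99997191] -89.5705287691138
coaster in board [-0.1287 -0.0306] [array([-0.1819,  0.0176]), array([-0.0827,  0.0214]), array([-0.077 , -0.0779]), array([-0.1733, -0.0834])]
stop corners [array([0.0712, 0.0287]), array([ 0.07  , -0.0929])]
ball [ 0.59523235 -0.17147106  0.125     ] [0.1627 0.0179] [ 0.59287187 -0.1688045   0.13777918]
home [ 0.54625724 -0.02914135]
ball [ 0.59732771 -0.17176255]
ballshut [ 0.59660813 -0.07576525]
arm [ 0.54696932 -0.12413868]
```

Sizes and the ball's position agree with the board's nominal dimensions. I'll push with the jaws about 0.6 open so that two fingertips on the rear edge square the coaster. First comes the transit.

```bash
python3 -m jog '[[[0.6,0.92,-0.12,0,0],[0.6,0.92,-0.12,0,0],[0.6,0.92,-0.12,0,0],[0.6,0.92,-0.12,0,0],[0.6,0.92,-0.12,0,0],[0.6,0.92,-0.12,0,0],[0.6,0.92,-0.12,0,0],[0.6,0.92,-0.12,0,0],[0.6,0.92,-0.12,0,0]]]'
python3 -m jog '[[[0.6,0,0,0,-1],[0.6,0,0,0,-1],[0.6,0,0,0,-1],[0.6,0,0,0,-1],[0.6,0,0,0,-1],[0.6,0,0,0,-1],[0.6,0,0,0,-1]]]'
python3 - <<'E'
from h import *
s=get_state();print(s['time'],s['position'],s['joint_positions'],R.from_rotvec(s['tool_rot']).as_matrix().round(3),s['grip_width'])
E
```

```text
time: 1.23
position: [0.5143, -0.462, 0.2219]
tool_rot: [-3.096, -0.528, 0.001]
ft_force: [0.1, 0.4, -0.7]
grip_width: 0.602
time: 2.1
position: [0.5133, -0.4626, 0.2218]
tool_rot: [-2.792, -1.438, 0.001]
ft_force: [0.3, -0.1, -0.4]
grip_width: 0.597
2.1 [ 0.51327122 -0.46259781  0.22181022] [ 0.91640613  0.42732849 -0.30989985  1.32617362  0.12840634  1.40875185
 -0.00737533] [[ 0.58   0.814 -0.001]
 [ 0.814 -0.58   0.001]
 [ 0.    -0.001 -1.   ]] 0.5965684113478008
```

```bash
python3 -m jog '[[[0.6,0,0,0,-1],[0.6,0,0,0,-1],[0.6,0,0,0,-1],[0.6,0,0,0,-1],[0.6,0,0,0,-1],[0.6,0,0,0,-1],[0.6,0,0,0,-1],[0.6,0,0,0,-0.2]]]'
python3 -m jog '[[[0.6,0.9,0.05,0,0],[0.6,0.9,0.05,0,0],[0.6,0.9,0.05,0,0],[0.6,0.9,0.05,0,0],[0.6,0.9,0.05,0,0],[0.6,0.9,0.05,0,0],[0.6,0.9,0.05,0,0],[0.6,0.9,0.05,0,0],[0.6,0.9,0.05,0,0],[0.6,0.9,0.05,0,0]]]'
python3 -m jog '[[[0.6,0.9,0.05,0,0],[0.6,0.9,0.05,0,0],[0.6,0.9,0.05,0,0],[0.6,0.9,0.05,0,0],[0.6,0.9,0.05,0,0],[0.6,0.9,0.05,0,0],[0.6,0.9,0.05,0,0],[0.6,0.9,0.05,0,0],[0.6,0.5,0.05,0,0],[0.6,0,0,0,0]]]'
python3 - <<'E'
from h import *
im,d=grab('wrist'); cv2.imwrite('pics/w1.png',im[:,:,::-1])
s=get_state();print(s['time'],s['position'],s['joint_positions'],R.from_rotvec(s['tool_rot']).as_matrix().round(3),s['grip_width'])
E
```

```text
time: 3.1
position: [0.5133, -0.4627, 0.2219]
tool_rot: [-2.214, -2.228, 0.0]
ft_force: [0.0, 0.0, 0.2]
grip_width: 0.6
time: 4.35
position: [0.5312, -0.1015, 0.2224]
tool_rot: [2.216, 2.227, -0.0]
ft_force: [-0.2, -0.1, -0.7]
grip_width: 0.602
time: 5.6
position: [0.5467, 0.2074, 0.2223]
tool_rot: [-2.211, -2.231, -0.0]
ft_force: [-0.3, 0.0, -0.6]
grip_width: 0.601
5.65 [0.54713553 0.20554448 0.22224475] [ 0.28536835  0.27199901 -0.8186388   1.59698406  0.20197963  1.36129813
 -0.55046598] [[-0.007  1.    -0.001]
 [ 1.     0.007 -0.   ]
 [-0.    -0.001 -1.   ]] 0.599833239916254
```

View pics/w1.png

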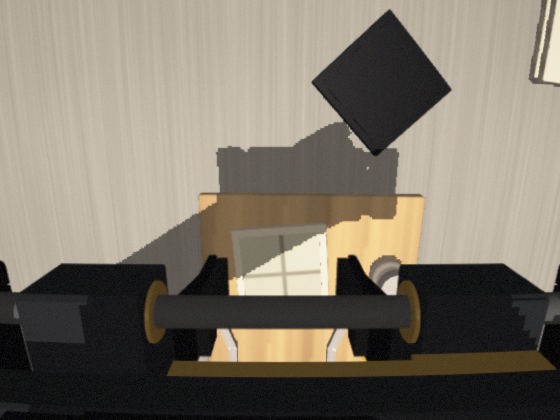

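The coaster's rear edge runs (233,229)–(327,224) and the board's rear edge (201,195)–(421,195).

```bash
python3 - <<'E'
from h import *
g=ld('wrist')
for u,v,z in[(233,229,.022),(327,224,.022),(201,195,.012),(421,195,.012)]: print(at_z(g,u,v,z).round(4),dep(g,u,v+3).round(4))
E
```

```text
[0.4956 0.1673 0.022 ] [0.4956 0.1643 0.023 ]
[0.5936 0.1735 0.022 ] [0.5948 0.1677 0.0137]
[0.4615 0.2012 0.012 ] [0.4618 0.1984 0.0139]
[0.6934 0.2033 0.012 ] [0.6933 0.2003 0.0131]
```

```bash
python3 -m jog '[[[0.6,0,0,0.9,0],[0.6,0,0,0.9,0],[0.6,0,0,0.9,0],[0.6,0,0,0.9,0],[0.6,0,-0.05,0.8,0],[0.6,0,0,0.4,0],[0.6,0,0,0.3,0],[0.6,0,0,0.05,0],[0.6,0,0,0,0]]]'
python3 -m jog '[[[0.6,-0.2,0,0,0],[0.6,-0.2,0,0,0],[0.6,-0.15,0,0,0],[0.6,-0.1,0,0,0],[0.6,-0.1,0,0,0],[0.6,-0.1,0,0,0],[0.6,-0.1,0,0,0]]]'
```

```text
time: 6.78
position: [0.5461, 0.2057, 0.0173]
tool_rot: [2.214, 2.228, 0.002]
ft_force: [-0.4, 0.2, 0.7]
grip_width: 0.599
time: 7.65
position: [0.5456, 0.1676, 0.0166]
tool_rot: [-2.214, -2.228, -0.0]
ft_force: [0.1, 0.3, 0.3]
grip_width: 0.597
```

```bash
python3 -m jog '[[[0.6,-0.2,0,0,0],[0.6,-0.25,0,0,0],[0.6,-0.25,0,0,0],[0.6,-0.25,0,0,0],[0.6,-0.25,0,0,0],[0.6,-0.25,0,0,0],[0.6,-0.25,0,0,0],[0.6,-0.25,0,0,0],[0.6,-0.2,0,0,0],[0.6,-0.1,0,0,0]]]'
python3 - <<'E'
from h import *
for n in('side','top'):
    im,d=grab(n)
    cv2.imwrite(f'pics/{n}1.png',cv2.resize(im[140:300,140:340,::-1],None,fx=3.5,fy=3.5)[:598] if n=='side' else cv2.resize(im[130:270,190:400,::-1],None,fx=3.7,fy=3.7))
E
```

```text
time: 8.9
position: [0.5461, 0.0767, 0.0164]
tool_rot: [-2.215, -2.228, 0.001]
ft_force: [1.2, 1.8, 0.9]
grip_width: 0.599
```

View pics/side1.png

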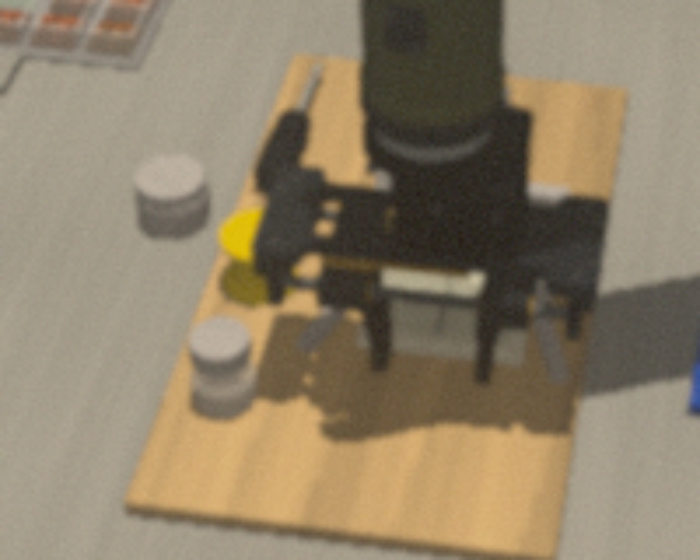

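The coaster is square in the mouth, with both fingers behind its rear edge at (380,365) and (483,378). I'll push on and watch the force.

```bash
python3 -m jog '[[[0.6,-0.2,0,0,0],[0.6,-0.2,0,0,0],[0.6,-0.2,0,0,0],[0.6,-0.15,0,0,0],[0.6,-0.1,0,0,0],[0.6,-0.1,0,0,0]]]'
python3 -m jog '[[[0.6,-0.05,0,0,0],[0.6,-0.05,0,0,0],[0.6,0,0,0,0]]]'
python3 -m jog '[[[0.6,-0.05,0,0,0],[0.6,-0.05,0,0,0],[0.6,0,0,0,0]]]'
```

```text
time: 9.75
position: [0.5464, 0.0392, 0.0165]
tool_rot: [-2.214, -2.228, 0.0]
ft_force: [0.1, 0.9, -0.1]
grip_width: 0.6
time: 10.12
position: [0.5465, 0.0352, 0.0165]
tool_rot: [2.215, 2.228, -0.0]
ft_force: [-0.8, -0.1, 1.2]
grip_width: 0.599
time: 10.5
position: [0.547, 0.034, 0.0168]
tool_rot: [-2.213, -2.228, -0.005]
ft_force: [0.3, 5.5, -0.0]
grip_width: 0.601
```

```bash
python3 -m jog '[[[0.6,-0.05,0,0,0],[0.6,-0.05,0,0,0],[0.6,0,0,0,0],[0.6,0,0,0,0]]]'
```

```text
time: 11.0
position: [0.5471, 0.0337, 0.0171]
tool_rot: [-2.209, -2.228, -0.011]
ft_force: [0.9, 12.2, -0.6]
grip_width: 0.599
```

It is firmly against the stop (12 N, with no further travel). I'll back off, rise, and travel over to the far side of the ball with the jaws shut.

```bash
python3 -m jog '[[[0.6,0.2,0,0,0],[0.6,0.4,0,0,0],[0.6,0.5,0,0,0],[0.6,0,0,-0.9,0],[0.6,0,0,-0.9,0],[0.3,0,0,-0.9,0],[0,0,0,-0.9,0],[0,0,0,-0.9,0],[0,0,0,-0.7,0],[0,0,0,0,0]]]'
python3 -m jog '[[[0,-0.9,0.13,0,0],[0,-0.9,0.13,0,0],[0,-0.9,0.13,0,0],[0,-0.9,0.13,0,0],[0,-0.9,0.13,0,0],[0,-0.9,0.13,0,0],[0,-0.9,0.13,0,0],[0,-0.7,0.13,0,0],[0,0,0,0,0],[0,0,0,0,0]]]'
python3 - <<'E'
from h import *
im,d=grab('wrist'); cv2.imwrite('pics/w2.png',im[:,:,::-1])
im,d=grab('side'); cv2.imwrite('pics/side2.png',cv2.resize(im[120:290,150:350,::-1],None,fx=3.5,fy=3.5))
s=get_state();print(s['time'],s['position'],s['joint_positions'],R.from_rotvec(s['tool_rot']).as_matrix().round(3),s['grip_width'])
E
```

```text
time: 12.25
position: [0.5476, 0.0719, 0.2268]
tool_rot: [2.212, 2.226, 0.004]
ft_force: [-0.3, -0.0, -0.7]
grip_width: 0.117
time: 13.5
position: [0.5896, -0.2065, 0.2241]
tool_rot: [-2.212, -2.229, -0.001]
ft_force: [-0.4, 1.2, 0.1]
grip_width: 0.009
13.6 [ 0.58978423 -0.20617842  0.22456676] [ 0.79563304  0.32714697 -0.62960135  1.49730087  0.19332515  1.38030849
  0.16353694] [[-0.009  1.    -0.   ]
 [ 1.     0.009  0.001]
 [ 0.001 -0.    -1.   ]] 0.004142029010235
```

View pics/w2.png

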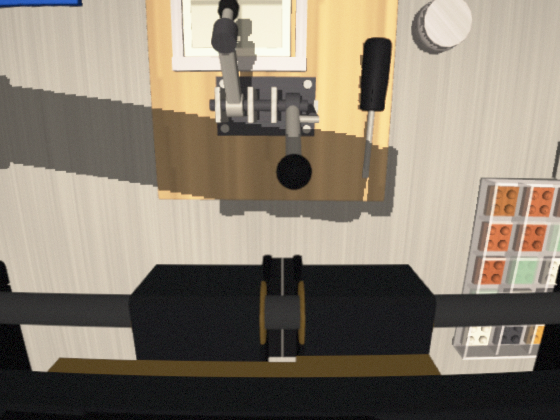

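View pics/side2.png

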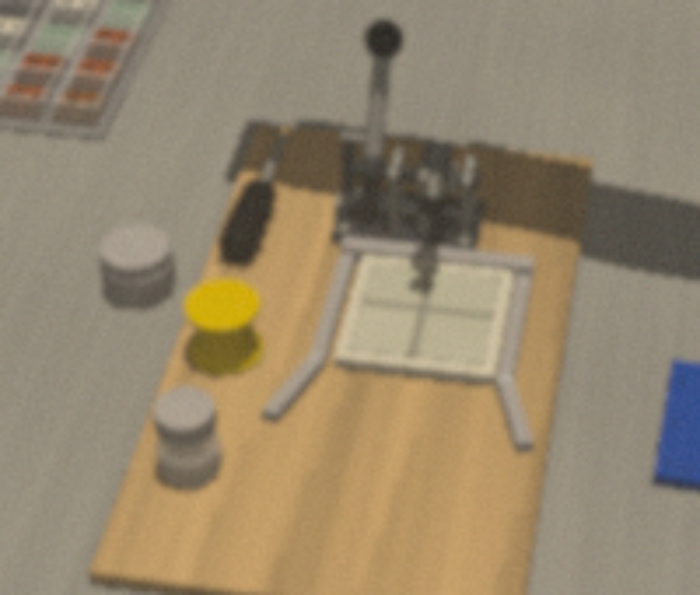

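The coaster is home: square, and its front edge is on the stop at about (430,258). In the wrist view the ball is at (294,171).

```bash
python3 - <<'E'
from h import *
g=ld('wrist'); print(at_z(g,294,171,.125),dep(g,294,171))
# stop face/coaster front edge in wrist, coaster px
print(at_z(g,174,68,.024),at_z(g,305,69,.024))
E
```

```text
[ 0.59777999 -0.17065093  0.125     ] [ 0.59731569 -0.16869803  0.13852817]
[ 0.48656883 -0.08778811  0.024     ] [ 0.61013905 -0.0886883   0.024     ]
```

```bash
python3 -m jog '[[[0,-0.3,0.2,0,0],[0,0,0,0.8,0],[0,0,0,0.8,0],[0,0,0,0.8,0],[0,0,0,0.4,0],[0,0,0,0,0]]]'
python3 -m jog '[[[0,0.2,0,0,0],[0,0.2,0,0,0],[0,0.2,0,0,0],[0,0.2,0,0,0],[0,0.2,0,0,0],[0,0,0,0,0]]]'
```

```text
time: 14.35
position: [0.5973, -0.2202, 0.1116]
tool_rot: [-2.213, -2.227, 0.001]
ft_force: [0.3, -0.4, 0.9]
grip_width: 0.004
time: 15.1
position: [0.5983, -0.1855, 0.1151]
tool_rot: [2.212, 2.219, -0.005]
ft_force: [-0.2, -8.2, 6.7]
grip_width: 0.002
```

The ball is moving; its arc drags the fingertip upward slightly, as expected. Continuing past centre.

```bash
python3 -m jog '[[[0,0.2,0,0,0],[0,0.2,0,0,0],[0,0.2,0,0,0],[0,0.2,0,0,0],[0,0.2,0,0,0]]]'
python3 -m jog '[[[0,0.2,0,0,0],[0,0.2,0,0,0],[0,0.2,0,0,0],[0,0.1,0,0,0],[0,0,0,0,0]]]'
python3 -m jog '[[[0,-0.4,0,0,0],[0,-0.5,0,0,0],[0,0,0,-0.8,0],[0,0,0,-0.8,0],[0,0,0,-0.8,0],[0,0,0,-0.4,0],[0,-0.8,0,0,0],[0,-0.8,0,0,0],[0,0,0,0,0]]]'
python3 - <<'E'
from h import *
im,d=grab('side'); cv2.imwrite('pics/side3.png',cv2.resize(im[120:290,150:350,::-1],None,fx=3.5,fy=3.5))
im,d=grab('wrist'); cv2.imwrite('pics/w3.png',im[:,:,::-1])
E
```

```text
time: 15.72
position: [0.5967, -0.1382, 0.112]
tool_rot: [-2.212, -2.229, -0.0]
ft_force: [0.2, 0.3, 0.3]
grip_width: 0.003
time: 16.35
position: [0.597, -0.1119, 0.1126]
tool_rot: [2.214, 2.229, -0.0]
ft_force: [0.9, -0.1, 0.1]
grip_width: 0.007
time: 17.48
position: [0.5962, -0.2175, 0.2232]
tool_rot: [-2.222, -2.22, 0.004]
ft_force: [0.3, 0.0, 0.1]
grip_width: 0.002
```

View pics/side3.png

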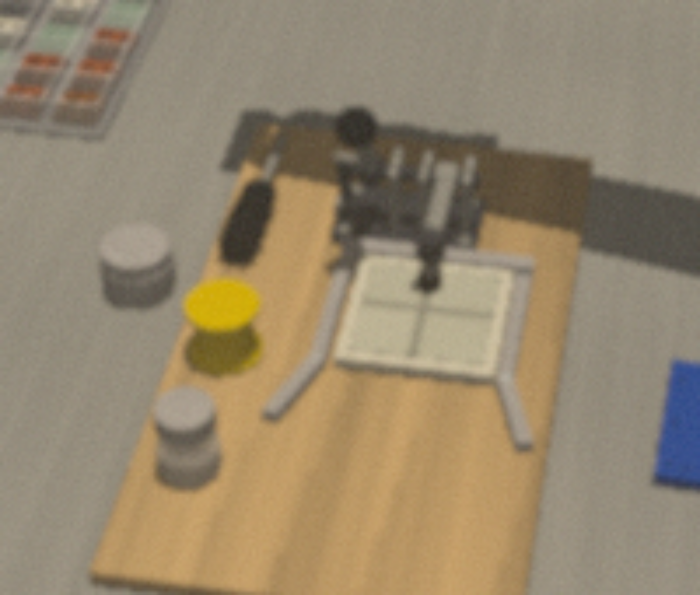

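View pics/w3.png

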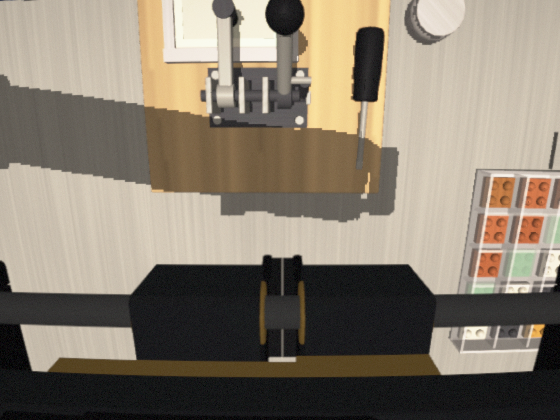

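The lever is over: the ball is at (285,14) in the wrist view. The arm is level and its foot is on the coaster at (428,283) in the side crop, with the coaster unmoved. I'll check the ball's position in numbers, then hand in.

```bash
python3 - <<'E'
from h import *
g=ld('wrist'); print('ball',at_z(g,285,14,.125),dep(g,285,14),'expected shut ~(.597,-.076)')
s=get_state(); print(s['time'],s['ft_force']); 
g=ld('side'); # coaster corners in side crop
print([at_z(g,150+u/3.5,120+v/3.5,.022).round(3).tolist() for u,v in[(365,252),(515,268),(497,376),(337,362)]])
job.close_job()
E
```

```text
ball [ 0.59806925 -0.07459424  0.125     ] [ 0.59798033 -0.07812874  0.13899739] expected shut ~(.597,-.076)
17.575 [-0.27294402  1.02013659  0.52599325]
[[0.593, -0.076, 0.022], [0.495, -0.077, 0.022], [0.493, 0.024, 0.022], [0.591, 0.028, 0.022]]
the job is handed in; nothing more can be done
```

I pushed the coaster home between the guides with two fingertips and then flipped the clamp lever past centre. It snapped shut with its foot on the coaster. I handed the job in at 17.6 s of the 50 s.

- **Coaster:** it stopped against the stop at about 12 N with no further travel. The last side picture puts its centre at about (0.543, -0.025), against a calculated home of (0.546, -0.029). That is about 5 mm off, from a blurred side view in which I read the corners by eye. The contact force and the pictures both say it is fully home.
- **Lever:** the ball measured at (0.598, -0.075), against an expected shut position of (0.597, -0.076). The arm was level.
- **Forces:** the highest I read on the wrist was about 12 N, with readings only at the end of each move. After the last retreat it read about 1 N, close to zero.
- **Bystanders:** the spool, jar, driver and tin looked unmoved in the last pictures. I did not measure them.

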